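# Fetch the polish tin from behind the shoe-care bottles

## Robot

A 6-joint arm with a two-finger parallel gripper is mounted at the origin on the work surface. World frame = base frame: x ahead of the robot, y to its left, z up, the work surface at z = 0. Lengths are in m, angles in rad, forces in N, time in s.
With the tool pointing down it reaches from about 0.25 to 0.775 m from the base axis. Payload 4 kg.
Tool frame: the origin (TCP) lies midway between the tips of the shut fingers; the grasp point (between the pads) lies 19 mm behind it (robot.hold_point_z is the distance from the TCP to the grasp point, in m); z points along the fingers, y is the line along which they close (so a half turn about z gives the same grasp; the last joint's range is limited). The gripper opens to 94 mm and grips with 3 to 60 N. Pads are 16 mm wide; open, the fingers measure 119 mm over their backs; the gripper's body (75 mm by 177 mm) begins 78 mm behind the grasp point.
Start: joints at [-1.353, 0.087, 1.371, -0, 1.684, -0.103], TCP at [0.173, -0.522, 0.206] pointing down, gripper open.
Joint ranges: [-3.1, 3.1], [-0.76, 2.03], [0.27, 2.55], [-1.08, 4.22], [0.17, 2.65], [-2.57, 2.57]. Speed limits (rad/s): [2.79, 2.79, 3.14, 3.14, 3.14, 3.14].

## Interface

Orientations are given as [roll, pitch, yaw] about the fixed x, y, z axes, in that order (R = Rz(yaw) Ry(pitch) Rx(roll)).
In Python, from bench import readout, imaging, robot gives the robot as it stands.
- The arm moves only by the tool carry_out, never from a script. Its argument "motion" is text: rows parted by semicolons, each of 7 numbers parted by spaces: the shift along the tool's x, y, z each as a share of 200 mm, from -1 to 1, then the turn, a rotation vector about the tool's x, y, z each as a share of 120 degrees, from -1 to 1, then the opening, from 0 (shut) to 1 (fully open). A call has 1 to 12 rows; each row shifts and turns the commanded pose from where the row before left it, along the tool's axes as they then stand; what a row does not reach is not made up. A row lasts 1/8 s, in which the tool goes at most 62.5 mm and 10.7 degrees, less where a joint would pass 70% of its speed; a pose out of reach is approached as far as the arm can. A call with a number of a shift or a turn outside -1 to 1 is refused whole. A call with a gripper value outside its range is refused whole. The fingers move at their own pace and stop on an object; the grip force is fixed at half the most. Time passes only in rows, so rows that do not move let the fingers close. It gives the time, the measured TCP pose, the force, the opening and the grip force at its end, in the units of the state.
- readout.get_obs(): the state, without advancing time (a new reading comes with each control period).
- imaging.snapshot(name): name is "scene" or "side" or "wrist"; returns a dict with "pixels" (400x640x3 uint8, red, green, blue), "fx", "fy", "cx", "cy" (pixels), "dist_coeffs" ([k1, k2, p1, p2, k3] as OpenCV has them; the pictures are not rectified), "R" (3x3) and "t" (3): a world point X has camera coordinates R X + t. Camera axes: x right, y down, z forward; pixel columns grow to the right and rows downward; lengths in m; the calibration is good to about 2 mm. A picture is of the moment at which its call begins. There is no depth.
- robot.close_job(): hands the job in; it is judged then, once.
The state is a dict: "time": time; "joint_positions": joint angles; "qvel": joint speeds; "joint_torque": joint torques, N m; "tool_pos": TCP position; "ee_rot": TCP orientation; "wrist_force": force on the tool from outside, world axes, zero at the start; "wrist_torque": the same for the moment, N m; "width": finger opening in m; "finger_force": force on a finger pad.
Only numpy, scipy, OpenCV 4.12 (cv2) and the standard library are available. Lean on these libraries where they do the work, as an engineer would, in place of code of your own. Each camera call takes 0.05 s, during which the arm holds its last target. There are 200 camera calls.

## Task

The low polish tin stands at the back of the pine organiser, shut in by the spray can, the bottle and the jar. First stand all three of those on the black mat; only when all three are there fetch the tin and set it flat and central on the round cork pad of the tray; and only then put the can, the bottle and the jar back, each on the very spot in the organiser where it stood at the start. Keep the three upright, set everything down gently rather than letting it drop, and do not disturb the puzzle box, the brush or the carton.

Things in the scene. Friction and masses are not known exactly. Their poses are not given: they have to be found in the camera images.
- organiser: Fixed low open pine box, 170 (x) x 252 (y) x 40 mm. Origin: centre of its underside; z up. Floor 6 mm thick; +x (back) and side walls 6 mm thick, 40 mm high; -x (front) lip 12 mm high. The tin stands 37 mm to +x of the origin; can, bottle and jar, in any order, stand in front (35 mm to -x) and at its two sides (30 mm to +x, 72 mm to +y or -y). Organiser, mat and tray swap places too.
- mat: Fixed thin black rubber mat, 220 (x) x 170 (y) x 4 mm: the side area. Origin: centre of its underside; its top is 4 mm above it; z up.
- tray: Fixed shallow grey plastic tray, 160 x 160 mm, walls 5 mm thick and 15 mm high. Origin: centre of its underside; z up. In its middle lies a round cork pad, 90 mm in diameter, with its top 9 mm above the origin: the place for the tin.
- tin: Loose low round steel polish tin, 60 mm in diameter, 28 mm high, about 90 g; the lower 13 mm are 56 mm in diameter. Origin: centre of its underside; z up along its axis.
- can: Loose upright aluminium spray can with a paper label: body 52 mm in diameter up to 112 mm, then a grey cap 40 mm in diameter up to 140 mm; about 200 g. Origin: centre of its underside; z up along its axis.
- bottle: Loose upright white plastic bottle: body 58 mm in diameter up to 92 mm, a shoulder, then a narrow black cap 26 mm in diameter from 102 to 120 mm; about 220 g. Origin: centre of its underside; z up along its axis.
- jar: Loose upright amber glass jar: 63 mm in diameter up to 72 mm, then a wide flat steel lid 64 mm in diameter up to 93 mm; about 260 g. Origin: centre of its underside; z up along its axis.
- puzzle: Bystander: loose flat puzzle box, 110 (x) x 180 (y) x 45 mm, near the far edge. Origin: centre of its underside. Leave alone.
- brush: Bystander: loose shoe brush with a dark wooden back, 50 (x) x 160 (y) x 38 mm, near the far edge. Origin: centre of its underside. Leave alone.
- carton: Bystander: loose upright cardboard carton, 65 x 65 x 110 mm, near the far edge. Origin: centre of its underside. Leave alone.
Things that resemble listed ones, but are neither listed nor needed, are in the scene too. Several things have the shape of the tin; the one meant has the colours described above.

How it is judged:
By the outcome, as a careful person would: the job done as asked, in the order asked, and still so for the second after the job is handed in, with the robot touching nothing.
It also fails if it takes over 144 s, if anything falls off the work surface, if the arm or the gripper's body presses on something with over 40 N, if the wrist force passes 120 N, or if a joint passes its speed limit or range.

## Working session

There is one attempt and no reset: what is moved stays moved. The work goes in short steps, Python scripts to look and compute and a tool call to move; the robot and the scene stay as the last step left them, time stands still between calls to the robot, and variables do not carry over. Pictures are saved under pics/ and viewed, at most 14 in all, crops included, and the job is handed in when it is done.

Besides the shell and the picture viewer there is one more tool, called after ">>>" by a JSON object that holds its "method" and its "body". carry_out: Moves the arm, as the interface text tells. Its arguments: {"type":"object","properties":{"motion":{"type":"string"}},"required":["motion"]}

```bash
mkdir -p pics; ls
cat > h.py <<'E'
import numpy as np, cv2
from bench import readout, imaging, robot
def snap(n,f=None):
    s=imaging.snapshot(n)
    if f: cv2.imwrite('pics/'+f,cv2.cvtColor(s['pixels'],cv2.COLOR_RGB2BGR))
    return s
def K(s): return np.array([[s['fx'],0,s['cx']],[0,s['fy'],s['cy']],[0,0,1.]])
def at(s,uv,z):
    uv=np.array(uv,float).reshape(-1,1,2)
    p=cv2.undistortPoints(uv,K(s),np.array(s['dist_coeffs'],float)).reshape(-1,2)
    R=np.array(s['R']);t=np.array(s['t']);c=-R.T@t
    d=np.c_[p,np.ones(len(p))]@R
    return c+d*((z-c[2])/d[:,2])[:,None]
def proj(s,X):
    return cv2.projectPoints(np.array(X,float).reshape(-1,1,3),cv2.Rodrigues(np.array(s['R'],float))[0],np.array(s['t'],float),K(s),np.array(s['dist_coeffs'],float))[0].reshape(-1,2)
E
python3 - <<'E'
from h import *
np.set_printoptions(precision=3,suppress=True)
for n in('scene','side'):
    s=snap(n,n+'0.png');print(n,-np.array(s['R']).T@s['t'],s['fx'])
print(readout.get_obs())
E
```

```text
pics
scene [0.899 0.43  0.939] 394.59852107707354
side [0.266 0.789 0.895] 464.20096426551373
{'time': 0.1, 'joint_positions': array([-1.353,  0.088,  1.372, -0.   ,  1.684, -0.103]), 'qvel': array([-0.   , -0.001, -0.003,  0.   ,  0.   , -0.001]), 'joint_torque': array([  0.001, -34.125, -30.33 ,   0.072,   0.03 ,  -0.   ]), 'tool_pos': array([ 0.173, -0.521,  0.204]), 'ee_rot': array([-3.14 , -0.   ,  0.321]), 'wrist_force': array([0.317, 0.138, 0.053]), 'wrist_torque': array([-0.027, -0.045,  0.048]), 'finger_force': 0.0, 'width': 0.09411905843523555}
```

View pics/scene0.png

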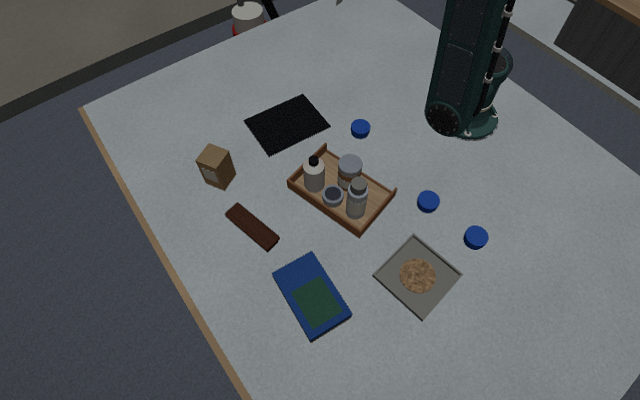

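View pics/side0.png

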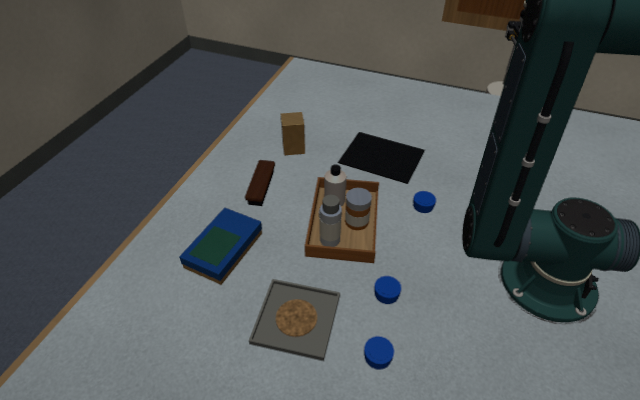

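The scene image shows the organiser centred near (342,190), with the bottle (314,172), jar (350,170), can (357,198) and steel tin (333,197). The mat is at (287,124) and the cork pad at (418,276). The tin-shaped candidates are the blue ones at (361,128), (428,201) and (476,237), and the steel one in the organiser at (333,197). I'll confirm with an enlarged crop.

Run:
```python
import cv2,numpy as np
a=cv2.imread('pics/scene0.png')[135:245,275:405];b=cv2.imread('pics/side0.png')[155:270,290:395]
a=cv2.resize(a,None,fx=4.5,fy=4.5,interpolation=2)[:, :];b=cv2.resize(b,None,fx=4.5,fy=4.5,interpolation=2)
a=cv2.convertScaleAbs(a,alpha=1.5);b=cv2.convertScaleAbs(b,alpha=1.5)
cv2.imwrite('pics/c1.png',a);cv2.imwrite('pics/c2.png',b);print(a.shape,b.shape)
```

```text
(495, 585, 3) (518, 472, 3)
```

View pics/c1.png

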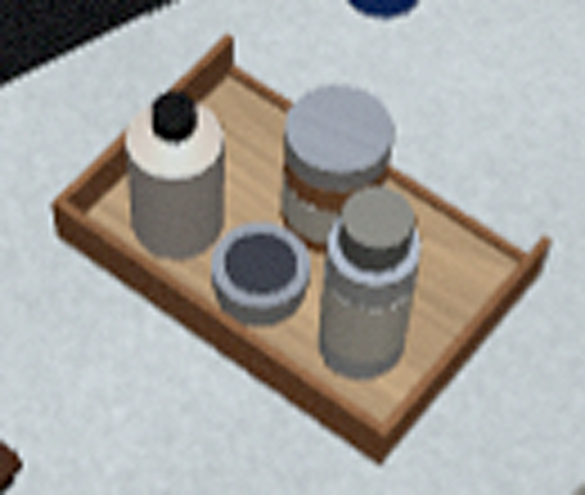

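View pics/c2.png

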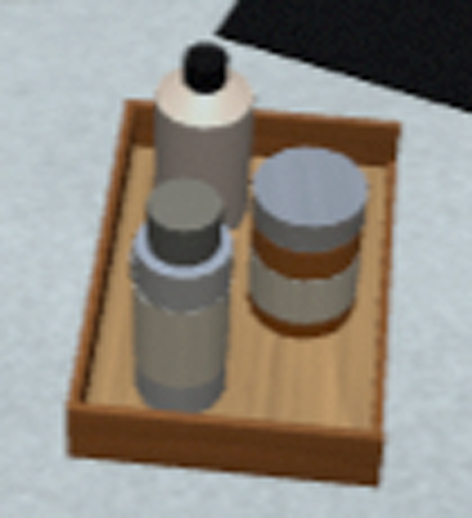

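The crop confirms it: the only steel tin with a dark top is in the organiser at crop (261,262). The others are all blue, so they're lookalikes. Now I'll measure.

Run:
```python
from h import *
from scipy.optimize import least_squares
np.set_printoptions(precision=4,suppress=True)
S=snap('scene');D=snap('side')
f=lambda p,o:(np.array(p,float)+.5)/4.5-.5+np.array(o)
so=(275,135);do=(290,155)
cs=f([(55,206),(380,442),(231,38),(548,240)],so);cd=f([(127,101),(70,407),(400,125),(382,435)],do)
print(at(S,cs,.04));print(at(D,cd,.04))
L=np.array([(.085,-.126,.04),(.085,.126,.04),(-.085,-.126,.04),(-.085,.126,.04)])
def W(p,L):
    c,s=np.cos(p[2]),np.sin(p[2]);return np.c_[L[:,:2]@np.array([[c,s],[-s,c]])+p[:2],L[:,2]]
r=least_squares(lambda p:np.r_[(at(S,cs,.04)-W(p,L)).ravel(),(at(D,cd,.04)-W(p,L)).ravel()],[.5,0,0]);print('org',r.x,np.abs(r.fun).max())
ex=W(r.x,np.array([(.037,0,0),(-.035,0,0),(.03,.072,0),(.03,-.072,0)]));print('expected tin,front,+y,-y',ex[:,:2])
for n,a,b,z in(('jar',(339,131),(310,187),.099),('can',(378,217),(185,208),.146),('bottle',(174,114),(205,60),.126),('tin',(261,262),None,.034)):
    print(n,at(S,f([a],so),z)[0],b and at(D,f([b],do),z)[0])
# mat, tray corners by colour
for n,s in(('scene',S),('side',D)):
    im=s['pixels'].astype(np.uint8);hsv=cv2.cvtColor(im,cv2.COLOR_RGB2HSV)
    for nm,m,z in(('mat',(im.max(2)<30),.004),('cork',(hsv[...,1]>60)&(hsv[...,0]<25)&(im[...,0]>70),.009)):
        k,lab,st,ce=cv2.connectedComponentsWithStats(m.astype(np.uint8))
        for i in range(1,k):
            if st[i,4]>400: 
                u=at(s,[ce[i]],z)[0]
                if .15<u[0]<.8 and abs(u[1])<.5:
                    c=cv2.findContours((lab==i).astype(np.uint8),0,2)[0][0]
                    pts=at(s,c.reshape(-1,2),z)[:,:2].astype(np.float32)
                    print(n,nm,ce[i],st[i,4],u,cv2.minAreaRect(pts))
    print(n,'blue',[at(s,[p],.028)[0] for p in ([(361,126),(428,198),(477,235)] if n=='scene' else [(425,199),(388,286),(379,347)])])
```

```text
[[ 0.6167 -0.1084  0.04  ]
 [ 0.5606  0.1332  0.04  ]
 [ 0.4521 -0.1482  0.04  ]
 [ 0.3932  0.0904  0.04  ]]
[[ 0.614  -0.108   0.04  ]
 [ 0.5539  0.1311  0.04  ]
 [ 0.4513 -0.1474  0.04  ]
 [ 0.3938  0.0898  0.04  ]]
org [ 0.5045 -0.0084  0.2403] 0.003935680987786239
expected tin,front,+y,-y [[ 0.5404  0.0004]
 [ 0.4705 -0.0168]
 [ 0.5165  0.0686]
 [ 0.5507 -0.0712]]
jar [ 0.473 -0.017  0.099] [ 0.4707 -0.0161  0.099 ]
can [0.5159 0.0647 0.146 ] [0.5136 0.0693 0.146 ]
bottle [ 0.5542 -0.0683  0.126 ] [ 0.5505 -0.0661  0.126 ]
tin [ 0.5388 -0.0042  0.034 ] None
scene mat [285.9633 124.0317] 2776 [ 0.4881 -0.3075  0.004 ] ((0.48416444659233093, -0.31078648567199707), (0.1674826443195343, 0.21711772680282593), 85.57174682617188)
scene cork [211.8898 155.6424] 481 [ 0.7348 -0.3337  0.009 ] ((0.7344369292259216, -0.3345017433166504), (0.07241157442331314, 0.0733012855052948), 28.33016014099121)
scene cork [330.1941 167.7374] 438 [ 0.4821 -0.088   0.009 ] ((0.4787660837173462, -0.08969951421022415), (0.12550127506256104, 0.05767911300063133), 61.17113494873047)
scene cork [351.6067 200.23
[... 334 characters left out ...]
 -0.1449,  0.028 ]), array([0.3394, 0.1619, 0.028 ]), array([0.3163, 0.3193, 0.028 ])]
side mat [381.9719 157.1455] 2494 [ 0.4804 -0.3004  0.004 ] ((0.48359471559524536, -0.30486661195755005), (0.1686720997095108, 0.21465501189231873), 85.7977066040039)
side cork [344.3866 227.2528] 1847 [0.4929 0.0159 0.009 ] ((0.5130017995834351, -0.036617666482925415), (0.17285621166229248, 0.26058483123779297), 13.923591613769531)
side cork [295.9112 317.4864] 1250 [0.5059 0.3025 0.009 ] ((0.5071472525596619, 0.30143535137176514), (0.08855058997869492, 0.09059065580368042), 20.988704681396484)
side blue [array([ 0.3199, -0.1417,  0.028 ]), array([0.3395, 0.1653, 0.028 ]), array([0.3184, 0.3147, 0.028 ])]
```

Measurements agree with the layout: jar in front, can at +y, bottle at -y, each within 3 mm of its expected spot. I'll keep the tool yaw fixed throughout, so every move is pure translation. Next I'll write a planning helper.

```bash
cat > go.py <<'E'
import sys; from h import *
o=readout.get_obs(); p=o['tool_pos']; a=o['ee_rot']
from scipy.spatial.transform import Rotation as Ro
R=Ro.from_euler('xyz',a).as_matrix()
P=[list(map(float,x.split(','))) for x in sys.argv[1:]]
print('t',o['time'],'pos',p.round(4),'rot',a.round(3),'w',round(o['width'],4))
for q in P:
    q=np.array(q); print('->',q,'total shares',((q-p)@R/.2).round(3)); p=q
E
python3 go.py 0.5155,0.068,0.225 0.5155,0.068,0.066
```

```text
t 0.2 pos [ 0.1734 -0.5216  0.2047] rot [-3.14  -0.     0.321] w 0.0937
-> [0.5155 0.068  0.225 ] total shares [ 2.553 -2.258 -0.098]
-> [0.5155 0.068  0.066 ] total shares [-0.     0.001  0.795]
```

>>> {"method": "carry_out", "body": {"motion": "0.21 -0.19 -0.01 0 0 0 1;0.21 -0.19 -0.01 0 0 0 1;0.21 -0.19 -0.01 0 0 0 1;0.21 -0.19 -0.01 0 0 0 1;0.21 -0.19 -0.01 0 0 0 1;0.21 -0.19 -0.01 0 0 0 1;0.21 -0.19 -0.01 0 0 0 1;0.21 -0.19 -0.01 0 0 0 1;0.21 -0.19 -0.01 0 0 0 1;0.21 -0.19 -0.01 0 0 0 1;0.21 -0.18 0 0 0 0 1;0.2 -0.18 0 0 0 0 1"}}

```text
time: 1.7
tool_pos: [0.5079, 0.0671, 0.2253]
ee_rot: [3.141, -0.0, 0.321]
wrist_force: [1.6, -0.3, 0.5]
width: 0.094
finger_force: 0.0
```

```bash
python3 go.py 0.5155,0.068,0.225 0.5155,0.068,0.066; python3 -c "
from h import *
s=snap('wrist','w1.png')
for n,X in (('can',(.5155,.068,.146)),('jar',(.4715,-.0165,.099)),('tin',(.5395,-.001,.034)),('bottle',(.551,-.07,.126))): print(n,proj(s,X))"
```

```text
t 1.7 pos [0.5079 0.0671 0.2253] rot [ 3.141 -0.     0.321] w 0.094
-> [0.5155 0.068  0.225 ] total shares [0.037 0.008 0.002]
-> [0.5155 0.068  0.066 ] total shares [-0.    -0.     0.795]
can [[321.95288234 201.34075397]]
jar [[388.35653978 253.96790675]]
tin [[386.69906789 171.79566308]]
bottle [[484.16146338 205.5973767 ]]
```

View pics/w1.png

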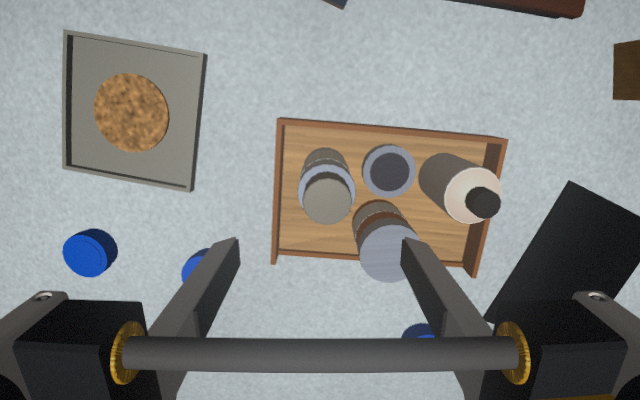

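The wrist view shows the can cap at (327,200), tin (388,170), jar lid (388,252) and bottle cap (484,203). Predictions match within about 2 px, except the can at about 5 px. I'll enlarge it once to fix the original spots.

```bash
python3 -c "
from h import *
a=cv2.imread('pics/w1.png')[105:290,260:520]
cv2.imwrite('pics/c3.png',cv2.convertScaleAbs(cv2.resize(a,None,fx=3,fy=3,interpolation=2),alpha=1.3))"
```

```text
(no output)
```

View pics/c3.png

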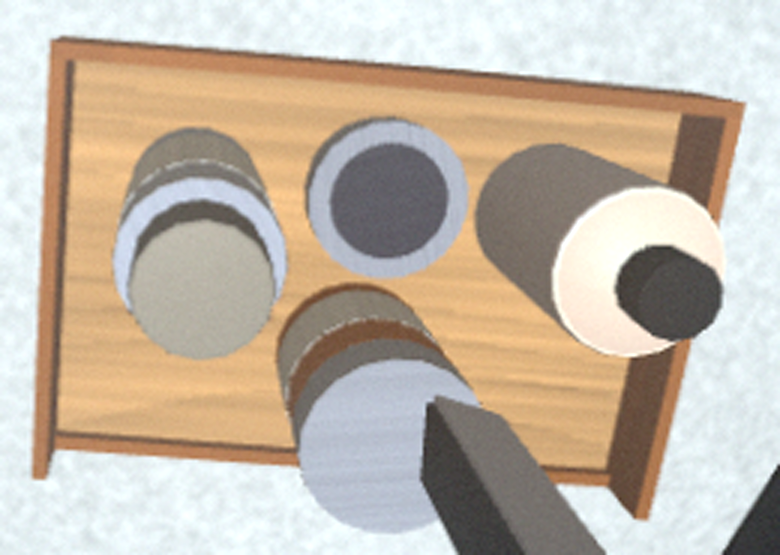

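Run:
```python
from h import *
from scipy.optimize import least_squares
np.set_printoptions(precision=4,suppress=True)
s=snap('wrist')
print(readout.get_obs()['tool_pos'])
f=lambda p:(np.array(p,float)+.5)/3-.5+np.array((260,105))
L=np.array([(.085,-.126),(.085,.126),(-.085,-.126),(-.085,.126)])
m=at(s,f([(744,103),(53,38),(645,519),(37,479)]),.04)[:,:2]
def W(p,L):
    c,s=np.cos(p[2]),np.sin(p[2]);return L@np.array([[c,s],[-s,c]])+p[:2]
r=least_squares(lambda p:(W(p,L)-m).ravel(),[.5,0,.24]);print(r.x,r.fun)
print('exp tin front +y -y',W(r.x,np.array([(.037,0),(-.035,0),(.03,.072),(.03,-.072)])))
for n,p,z in(('cantop',(202,288),.146),('canshoulder',(200,262),.118),('tin',(387,197),.034),('jar',(389,446),.099),('bcap',(677,293),.126),('bsh',(638,272),.098)): print(n,at(s,f([p]),z)[0])
```

```text
[0.5083 0.0694 0.2242]
[ 0.5078 -0.004   0.2468] [ 0.0013 -0.0013 -0.0006  0.0014 -0.0002 -0.0028 -0.0006  0.0027]
exp tin front +y -y [[ 0.5437  0.0051]
 [ 0.4739 -0.0125]
 [ 0.5193  0.0732]
 [ 0.5545 -0.0664]]
cantop [0.5196 0.0704 0.146 ]
canshoulder [0.5192 0.0704 0.118 ]
tin [0.5444 0.0046 0.034 ]
jar [ 0.4755 -0.0106  0.099 ]
bcap [ 0.557  -0.0624  0.126 ]
bsh [ 0.5559 -0.0635  0.098 ]
```

```bash
python3 go.py 0.517,0.069,0.220 0.517,0.069,0.066
```

```text
t 1.8 pos [0.5083 0.0694 0.2242] rot [-3.139e+00  1.000e-03  3.270e-01] w 0.0941
-> [0.517 0.069 0.22 ] total shares [0.041 0.016 0.021]
-> [0.517 0.069 0.066] total shares [0.001 0.002 0.77 ]
```

>>> {"method": "carry_out", "body": {"motion": "0.04 0.015 0 0 0 0 1;0 0 0.1 0 0 0 1;0 0 0.1 0 0 0 1;0 0 0.12 0 0 0 1;0 0 0.12 0 0 0 1;0 0 0.12 0 0 0 1;0 0 0.12 0 0 0 1;0 0 0.1 0 0 0 1;0 0 0.01 0 0 0 1;0 0 0 0 0 0 1;0 0 0 0 0 0 1"}}

```text
time: 3.18
tool_pos: [0.5167, 0.0645, 0.0688]
ee_rot: [3.141, -0.002, 0.32]
wrist_force: [-0.4, -0.2, 1.0]
width: 0.0941
finger_force: 0.0
```

```bash
python3 go.py 0.517,0.069,0.066
```

```text
t 3.175 pos [0.5167 0.0645 0.0688] rot [ 3.141e+00 -2.000e-03  3.200e-01] w 0.0941
-> [0.517 0.069 0.066] total shares [ 0.008 -0.021  0.014]
```

```bash
python3 -c "
from h import *
for i in range(6):
    snap('wrist','w2.png' if i==5 else None);o=readout.get_obs();print(o['tool_pos'].round(4),o['ee_rot'].round(3))
s=snap('wrist');print(proj(s,[(.517,.069,.146),(.517,.065,.146),(.513,.065,.146)]))"
```

```text
[0.5167 0.0647 0.0688] [ 3.141e+00 -2.000e-03  3.200e-01]
[0.5166 0.0648 0.0686] [ 3.141e+00 -2.000e-03  3.210e-01]
[0.5164 0.0649 0.0684] [ 3.141e+00 -2.000e-03  3.210e-01]
[0.5163 0.065  0.0681] [ 3.141e+00 -1.000e-03  3.210e-01]
[0.5161 0.065  0.068 ] [ 3.141e+00 -1.000e-03  3.210e-01]
[0.516  0.065  0.0678] [ 3.141e+00 -1.000e-03  3.210e-01]
[[311.21495864 341.01059851]
 [321.806956   343.88383172]
 [318.31019029 352.4091276 ]]
```

View pics/w2.png

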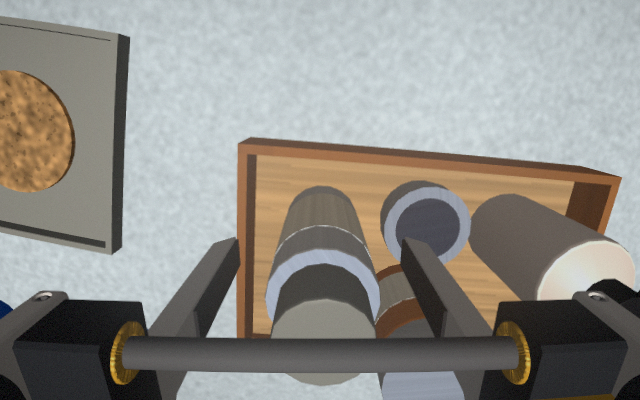

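The arm settles slowly onto its commanded pose, so I'll track commanded positions. In this picture the can (cap centre at about x=323) is centred between the fingertips (238 and 403, midpoint 320). Grasping here.

>>> {"method": "carry_out", "body": {"motion": "0 0 0 0 0 0 0;0 0 0 0 0 0 0;0 0 0 0 0 0 0;0 0 0 0 0 0 0;0 0 0 0 0 0 0;0 0 0 0 0 0 0;0 0 0 0 0 0 0;0 0 0 0 0 0 0"}}

```text
time: 4.53
tool_pos: [0.5159, 0.0648, 0.0675]
ee_rot: [3.141, -0.0, 0.321]
wrist_force: [-0.1, -0.1, -0.1]
width: 0.052
finger_force: 30.0
```

```bash
python3 go.py
cat > cmd.py <<'E'
# usage: cmd.py x,y,z(commanded now) targets... ; prints shares at yaw .321
import sys,numpy as np
P=[np.array(list(map(float,a.split(',')))) for a in sys.argv[1:]]
c,s=np.cos(.321),np.sin(.321);R=np.array([[c,s,0],[s,-c,0],[0,0,-1]])
for a,b in zip(P,P[1:]): print(b,((b-a)@R/.2).round(3))
E
python3 cmd.py .5153,.0652,.068 .5153,.0652,.218 .4135,-.338,.218 .4135,-.338,.066
```

```text
t 4.525 pos [0.5159 0.0648 0.0675] rot [ 3.141 -0.     0.321] w 0.052
[0.5153 0.0652 0.218 ] [ 0.    0.   -0.75]
[ 0.4135 -0.338   0.218 ] [-1.119  1.752  0.   ]
[ 0.4135 -0.338   0.066 ] [0.   0.   0.76]
```

>>> {"method": "carry_out", "body": {"motion": "0 0 -0.05 0 0 0 0;0 0 -0.1 0 0 0 0;0 0 -0.12 0 0 0 0;0 0 -0.12 0 0 0 0;0 0 -0.12 0 0 0 0;0 0 -0.12 0 0 0 0;0 0 -0.12 0 0 0 0;-0.04 0.06 0 0 0 0 0;-0.08 0.12 0 0 0 0 0;-0.1 0.16 0 0 0 0 0;-0.1 0.16 0 0 0 0 0;-0.1 0.16 0 0 0 0 0"}}

```text
time: 6.02
tool_pos: [0.4762, -0.0884, 0.216]
ee_rot: [-3.141, 0.002, 0.32]
wrist_force: [-0.2, 0.3, -1.1]
width: 0.0514
finger_force: 30.0
```

>>> {"method": "carry_out", "body": {"motion": "-0.1 0.16 0 0 0 0 0;-0.1 0.16 0 0 0 0 0;-0.1 0.16 0 0 0 0 0;-0.1 0.16 0 0 0 0 0;-0.1 0.15 0 0 0 0 0;-0.1 0.15 0 0 0 0 0;-0.06 0.1 0 0 0 0 0;-0.04 0.05 0 0 0 0 0;0 0 0 0 0 0 0;0 0 0 0 0 0 0;0 0 0 0 0 0 0;0 0 0 0 0 0 0"}}

```text
time: 7.52
tool_pos: [0.4139, -0.3372, 0.2177]
ee_rot: [3.141, -0.0, 0.322]
wrist_force: [-0.4, 0.2, -1.8]
width: 0.0518
finger_force: 30.0
```

```bash
python3 go.py .4135,-.338,.0665
```

```text
t 7.525 pos [ 0.4139 -0.3372  0.2177] rot [ 3.141 -0.     0.322] w 0.0518
-> [ 0.4135 -0.338   0.0665] total shares [-0.003  0.003  0.756]
```

>>> {"method": "carry_out", "body": {"motion": "0 0 0.06 0 0 0 0;0 0 0.12 0 0 0 0;0 0 0.14 0 0 0 0;0 0 0.14 0 0 0 0;0 0 0.12 0 0 0 0;0 0 0.08 0 0 0 0;0 0 0.06 0 0 0 0;0 0 0.03 0 0 0 0;0 0 0 0 0 0 0;0 0 0.006 0 0 0 0;0 0 0.006 0 0 0 0;0 0 0 0 0 0 0"}}

```text
time: 9.02
tool_pos: [0.4138, -0.3381, 0.0655]
ee_rot: [3.141, -0.0, 0.321]
wrist_force: [0.8, -0.8, -1.9]
width: 0.0514
finger_force: 30.0
```

>>> {"method": "carry_out", "body": {"motion": "0 0 0 0 0 0 0;0 0 0 0 0 0 0;0 0 0 0 0 0 0"}}

```text
time: 9.4
tool_pos: [0.4138, -0.338, 0.0654]
ee_rot: [3.141, -0.0, 0.321]
wrist_force: [0.2, -0.3, -1.1]
width: 0.0515
finger_force: 30.0
```

```bash
python3 cmd.py .4138,-.338,.065 .4138,-.338,.175 .472,-.0165,.175 .472,-.0165,.069
```

```text
[ 0.4138 -0.338   0.175 ] [ 0.    0.   -0.55]
[ 0.472  -0.0165  0.175 ] [ 0.783 -1.434  0.   ]
[ 0.472  -0.0165  0.069 ] [0.   0.   0.53]
```

>>> {"method": "carry_out", "body": {"motion": "0 0 0 0 0 0 1;0 0 0 0 0 0 1;0 0 0 0 0 0 1;0 0 0 0 0 0 1;0 0 -0.05 0 0 0 1;0 0 -0.1 0 0 0 1;0 0 -0.12 0 0 0 1;0 0 -0.14 0 0 0 1;0 0 -0.14 0 0 0 1;0 0 0 0 0 0 1"}}

```text
time: 10.65
tool_pos: [0.4149, -0.3391, 0.1786]
ee_rot: [3.135, -0.003, 0.321]
wrist_force: [-0.6, -0.4, -0.5]
width: 0.0939
finger_force: 0.0
```

>>> {"method": "carry_out", "body": {"motion": "0.04 -0.08 0 0 0 0 1;0.08 -0.14 0 0 0 0 1;0.12 -0.22 0 0 0 0 1;0.14 -0.26 0 0 0 0 1;0.14 -0.26 0 0 0 0 1;0.12 -0.22 0 0 0 0 1;0.08 -0.14 0 0 0 0 1;0.06 -0.11 0 0 0 0 1;0 0 0 0 0 0 1;0 0 0 0 0 0 1;0 0 0 0 0 0 1;0 0 0 0 0 0 1"}}

```text
time: 12.15
tool_pos: [0.4713, -0.018, 0.175]
ee_rot: [3.141, 0.0, 0.319]
wrist_force: [-0.1, -0.6, 0.5]
width: 0.094
finger_force: 0.0
```

```bash
python3 go.py .472,-.0165,.175
python3 - <<'E'
from h import *
s=snap('wrist','w3.png');print('can on mat',0)
for n,X in (('jar',(.472,-.0165,.099)),('tin',(.5395,-.002,.034)),('bottle',(.5525,-.069,.126))): print(n,proj(s,X))
S=snap('scene','s3.png');print(proj(S,(.4138,-.338,.144)))
E
```

```text
t 12.15 pos [ 0.4713 -0.018   0.175 ] rot [3.141 0.    0.319] w 0.094
-> [ 0.472  -0.0165  0.175 ] total shares [ 0.005 -0.006 -0.   ]
can on mat 0
jar [[318.54083482 210.28290167]]
tin [[326.70723709 117.40082203]]
bottle [[430.37876901 137.70606118]]
[[297.46688952  74.2168547 ]]
```

View pics/w3.png

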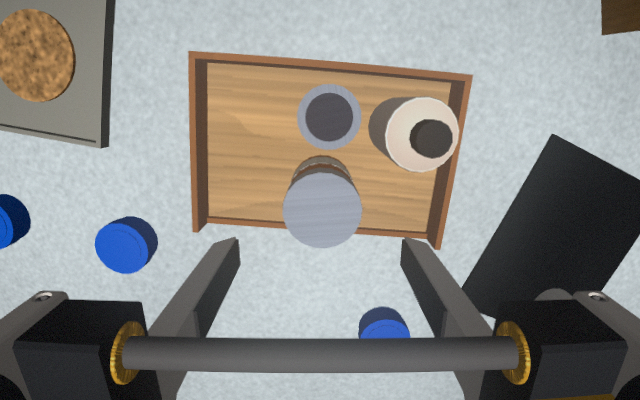

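The jar lid is at (322,210) against a predicted (318.5,210), so about 2.5 mm to the right. I'll nudge +y by 0.01 (2 mm), then descend.

>>> {"method": "carry_out", "body": {"motion": "0 0.01 0.04 0 0 0 1;0 0 0.08 0 0 0 1;0 0 0.1 0 0 0 1;0 0 0.1 0 0 0 1;0 0 0.1 0 0 0 1;0 0 0.08 0 0 0 1;0 0 0.03 0 0 0 1;0 0 0 0 0 0 1;0 0 0 0 0 0 1;0 0 0 0 0 0 1"}}

```text
time: 13.5
tool_pos: [0.4728, -0.0192, 0.0699]
ee_rot: [3.141, -0.002, 0.321]
wrist_force: [0.5, 0.6, -0.7]
width: 0.0945
finger_force: 0.0
```

>>> {"method": "carry_out", "body": {"motion": "0 0 0 0 0 0 0;0 0 0 0 0 0 0;0 0 0 0 0 0 0;0 0 0 0 0 0 0;0 0 0 0 0 0 0;0 0 0 0 0 0 0;0 0 0 0 0 0 0"}}

```text
time: 14.38
tool_pos: [0.4722, -0.0192, 0.0691]
ee_rot: [3.141, -0.0, 0.321]
wrist_force: [0.0, -0.0, 0.7]
width: 0.0634
finger_force: 30.0
```

```bash
python3 go.py; python3 cmd.py .4724,-.0183,.069 .4724,-.0183,.219 .487,-.268,.219 .487,-.268,.067
```

```text
t 14.375 pos [ 0.4722 -0.0192  0.0691] rot [ 3.141 -0.     0.321] w 0.0634
[ 0.4724 -0.0183  0.219 ] [ 0.    0.   -0.75]
[ 0.487 -0.268  0.219] [-0.325  1.208  0.   ]
[ 0.487 -0.268  0.067] [0.   0.   0.76]
```

>>> {"method": "carry_out", "body": {"motion": "0 0 -0.05 0 0 0 0;0 0 -0.1 0 0 0 0;0 0 -0.12 0 0 0 0;0 0 -0.12 0 0 0 0;0 0 -0.12 0 0 0 0;0 0 -0.1 0 0 0 0;-0.02 0.06 -0.04 0 0 0 0;-0.03 0.12 0 0 0 0 0;-0.04 0.15 0 0 0 0 0;-0.04 0.16 0 0 0 0 0;-0.04 0.16 0 0 0 0 0;-0.04 0.16 0 0 0 0 0"}}

```text
time: 15.88
tool_pos: [0.4826, -0.1877, 0.1981]
ee_rot: [-3.141, 0.001, 0.32]
wrist_force: [-0.2, -0.6, -2.2]
width: 0.0633
finger_force: 30.0
```

>>> {"method": "carry_out", "body": {"motion": "-0.04 0.15 0 0 0 0 0;-0.04 0.12 0 0 0 0 0;-0.03 0.08 0 0 0 0 0;0 0.045 0 0 0 0 0;0 0 0 0 0 0 0;0 0 0 0 0 0 0;0 0 0 0 0 0 0;0 0 0.06 0 0 0 0;0 0 0.1 0 0 0 0;0 0 0.1 0 0 0 0;0 0 0.1 0 0 0 0;0 0 0.1 0 0 0 0"}}

```text
time: 17.38
tool_pos: [0.487, -0.2675, 0.1055]
ee_rot: [-3.141, 0.001, 0.321]
wrist_force: [-0.2, 0.1, -3.5]
width: 0.0638
finger_force: 30.0
```

>>> {"method": "carry_out", "body": {"motion": "0 0 0.1 0 0 0 0;0 0 0.06 0 0 0 0;0 0 0.03 0 0 0 0;0 0 0 0 0 0 0;0 0 0 0 0 0 0;0 0 0.006 0 0 0 0;0 0 0.006 0 0 0 0;0 0 0 0 0 0 0;0 0 0 0 0 0 0;0 0 0 0 0 0 0"}}

```text
time: 18.62
tool_pos: [0.4876, -0.2682, 0.0671]
ee_rot: [3.141, -0.001, 0.321]
wrist_force: [-0.5, 0.1, 0.2]
width: 0.0634
finger_force: 30.0
```

```bash
python3 cmd.py .4874,-.268,.0666 .4874,-.268,.1746 .5525,-.0695,.1746 .5525,-.0695,.061
```

```text
[ 0.4874 -0.268   0.1746] [ 0.    0.   -0.54]
[ 0.5525 -0.0695  0.1746] [ 0.622 -0.839  0.   ]
[ 0.5525 -0.0695  0.061 ] [0.    0.    0.568]
```

>>> {"method": "carry_out", "body": {"motion": "0 0 0 0 0 0 1;0 0 0 0 0 0 1;0 0 0 0 0 0 1;0 0 -0.05 0 0 0 1;0 0 -0.1 0 0 0 1;0 0 -0.13 0 0 0 1;0 0 -0.13 0 0 0 1;0 0 -0.13 0 0 0 1;0 0 0 0 0 0 1"}}

```text
time: 19.75
tool_pos: [0.4888, -0.269, 0.1781]
ee_rot: [3.136, -0.004, 0.321]
wrist_force: [-0.4, -1.0, 0.5]
width: 0.0938
finger_force: 0.0
```

>>> {"method": "carry_out", "body": {"motion": "0.04 -0.06 0 0 0 0 1;0.1 -0.12 0 0 0 0 1;0.12 -0.16 0 0 0 0 1;0.12 -0.16 0 0 0 0 1;0.12 -0.16 0 0 0 0 1;0.08 -0.12 0 0 0 0 1;0.04 -0.06 0 0 0 0 1;0 0 0 0 0 0 1;0 0 0 0 0 0 1;0 0 0 0 0 0 1;0 0 0 0 0 0 1;0 0 0 0 0 0 1"}}

```text
time: 21.25
tool_pos: [0.552, -0.0699, 0.1747]
ee_rot: [3.141, -0.0, 0.32]
wrist_force: [0.5, -0.3, -0.4]
width: 0.0942
finger_force: 0.0
```

```bash
python3 go.py .5525,-.0695,.1746
python3 - <<'E'
from h import *
s=snap('wrist','w4.png')
for n,X in (('tin',(.5395,-.002,.034)),('bottle',(.5525,-.069,.126))): print(n,proj(s,X))
im=cv2.cvtColor(s['pixels'],cv2.COLOR_RGB2GRAY)
k,l,st,ce=cv2.connectedComponentsWithStats((s['pixels'].max(2)<70).astype(np.uint8))
for i in range(1,k):
    if 300<st[i,4]<8000: print(st[i],ce[i])
E
```

```text
t 21.25 pos [ 0.552  -0.0699  0.1747] rot [ 3.141 -0.     0.32 ] w 0.0942
-> [ 0.5525 -0.0695  0.1746] total shares [ 0.003 -0.001  0.001]
tin [[249.35911561 181.30647153]]
bottle [[319.06178261 222.59007534]]
[588   0  21  49 542] [599.83394834  21.98708487]
[  44   51   12  153 1416] [ 49.06991525 124.66878531]
```

View pics/w4.png

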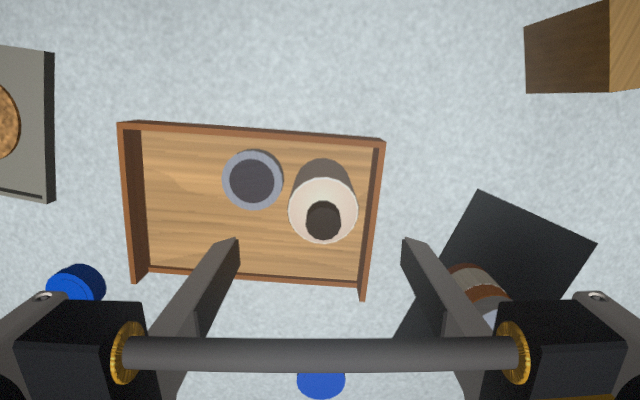

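The bottle cap is at (323,221), about 3 mm towards tool +y of the prediction. I'll use the same 2 mm nudge, descend and grip.

>>> {"method": "carry_out", "body": {"motion": "0 0.01 0.04 0 0 0 1;0 0 0.08 0 0 0 1;0 0 0.1 0 0 0 1;0 0 0.1 0 0 0 1;0 0 0.1 0 0 0 1;0 0 0.09 0 0 0 1;0 0 0.04 0 0 0 1;0 0 0.02 0 0 0 1;0 0 0 0 0 0 1;0 0 0 0 0 0 1;0 0 0 0 0 0 1"}}

```text
time: 22.68
tool_pos: [0.5532, -0.0715, 0.0614]
ee_rot: [3.141, -0.001, 0.321]
wrist_force: [-1.2, 0.2, -0.4]
width: 0.0945
finger_force: 0.0
```

>>> {"method": "carry_out", "body": {"motion": "0 0 0 0 0 0 0;0 0 0 0 0 0 0;0 0 0 0 0 0 0;0 0 0 0 0 0 0;0 0 0 0 0 0 0;0 0 0 0 0 0 0;0 0 0 0 0 0 0"}}

```text
time: 23.55
tool_pos: [0.5528, -0.0715, 0.0607]
ee_rot: [3.141, -0.0, 0.321]
wrist_force: [1.1, -0.5, 0.4]
width: 0.0573
finger_force: 30.0
```

```bash
python3 go.py; python3 cmd.py .5531,-.0714,.061 .549,-.348,.061
```

```text
t 23.55 pos [ 0.5528 -0.0715  0.0607] rot [ 3.141 -0.     0.321] w 0.0573
[ 0.549 -0.348  0.061] [-0.456  1.306  0.   ]
```

>>> {"method": "carry_out", "body": {"motion": "0 0 -0.05 0 0 0 0;0 0 -0.1 0 0 0 0;0 0 -0.12 0 0 0 0;0 0 -0.12 0 0 0 0;0 0 -0.12 0 0 0 0;0 0 -0.1 0 0 0 0;-0.02 0.06 -0.04 0 0 0 0;-0.04 0.12 0 0 0 0 0;-0.05 0.15 0 0 0 0 0;-0.06 0.16 0 0 0 0 0;-0.06 0.16 0 0 0 0 0;-0.06 0.16 0 0 0 0 0"}}

```text
time: 25.05
tool_pos: [0.5479, -0.2451, 0.1898]
ee_rot: [-3.14, 0.001, 0.32]
wrist_force: [0.9, 0.1, -1.7]
width: 0.0575
finger_force: 30.0
```

>>> {"method": "carry_out", "body": {"motion": "-0.06 0.16 0 0 0 0 0;-0.05 0.14 0 0 0 0 0;-0.03 0.1 0 0 0 0 0;-0.02 0.06 0 0 0 0 0;-0.01 0.04 0 0 0 0 0;0 0 0 0 0 0 0;0 0 0 0 0 0 0;0 0 0.06 0 0 0 0;0 0 0.1 0 0 0 0;0 0 0.1 0 0 0 0;0 0 0.1 0 0 0 0;0 0 0.1 0 0 0 0"}}

```text
time: 26.55
tool_pos: [0.5479, -0.3486, 0.0972]
ee_rot: [-3.141, 0.0, 0.321]
wrist_force: [-1.1, 0.2, -2.1]
width: 0.0576
finger_force: 30.0
```

>>> {"method": "carry_out", "body": {"motion": "0 0 0.1 0 0 0 0;0 0 0.06 0 0 0 0;0 0 0.03 0 0 0 0;0 0 0 0 0 0 0;0 0 0 0 0 0 0;0 0 0.006 0 0 0 0;0 0 0.006 0 0 0 0;0 0 0 0 0 0 0;0 0 0 0 0 0 0;0 0 0 0 0 0 0"}}

```text
time: 27.8
tool_pos: [0.5483, -0.3492, 0.0587]
ee_rot: [3.141, -0.0, 0.321]
wrist_force: [0.6, -0.4, 1.1]
width: 0.0577
finger_force: 30.0
```

```bash
python3 cmd.py .5484,-.349,.0581 .5484,-.349,.1781 .540,-.003,.1781
```

```text
[ 0.5484 -0.349   0.1781] [ 0.   0.  -0.6]
[ 0.54   -0.003   0.1781] [ 0.506 -1.655  0.   ]
```

>>> {"method": "carry_out", "body": {"motion": "0 0 0 0 0 0 1;0 0 0 0 0 0 1;0 0 0 0 0 0 1;0 0 -0.05 0 0 0 1;0 0 -0.11 0 0 0 1;0 0 -0.14 0 0 0 1;0 0 -0.15 0 0 0 1;0 0 -0.15 0 0 0 1;0 0 0 0 0 0 1"}}

```text
time: 28.92
tool_pos: [0.5495, -0.3501, 0.1828]
ee_rot: [3.135, -0.004, 0.321]
wrist_force: [0.1, -0.5, -0.3]
width: 0.0941
finger_force: 0.0
```

>>> {"method": "carry_out", "body": {"motion": "0.03 -0.08 0 0 0 0 1;0.05 -0.16 0 0 0 0 1;0.07 -0.22 0 0 0 0 1;0.08 -0.24 0 0 0 0 1;0.08 -0.24 0 0 0 0 1;0.07 -0.22 0 0 0 0 1;0.06 -0.2 0 0 0 0 1;0.04 -0.16 0 0 0 0 1;0.025 -0.135 0 0 0 0 1;0 0 0 0 0 0 1;0 0 0 0 0 0 1;0 0 0 0 0 0 1"}}

```text
time: 30.42
tool_pos: [0.5392, -0.0038, 0.1777]
ee_rot: [-3.142, 0.001, 0.32]
wrist_force: [-0.7, -0.9, 1.3]
width: 0.094
finger_force: 0.0
```

```bash
python3 go.py .54,-.003,.178
python3 - <<'E'
from h import *
s=snap('wrist','w5.png');S=snap('scene','s5.png');D=snap('side','d5.png')
print('tin',proj(s,(.54,-.003,.034)))
for n,X in (('can',(.4138,-.338,.144)),('jar',(.4875,-.268,.097)),('bottle',(.5484,-.349,.124))): print(n,proj(S,X),proj(D,X))
a=[cv2.imread('pics/'+f) for f in('w5.png','s5.png','d5.png')]
z=lambda i,x0,y0,w,h:cv2.convertScaleAbs(cv2.resize(i[y0:y0+h,x0:x0+w],(400,300),interpolation=2),alpha=1.3)
cv2.imwrite('pics/m5.png',np.vstack([np.hstack([z(a[0],0,0,640,400),z(a[1],230,50,160,120)]),np.hstack([z(a[2],320,80,160,120),z(a[1],270,130,160,120)])]))
E
```

```text
t 30.425 pos [ 0.5392 -0.0038  0.1777] rot [-3.142e+00  1.000e-03  3.200e-01] w 0.094
-> [ 0.54  -0.003  0.178] total shares [ 0.005 -0.003 -0.002]
tin [[319.38882422 188.85315792]]
can [[297.46688952  74.2168547 ]] [[413.13708147 116.12636434]]
jar [[291.29670683 110.48943598]] [[379.66217129 137.82663209]]
bottle [[257.31474791  96.82125493]] [[368.0674618  110.42695097]]
```

View pics/m5.png

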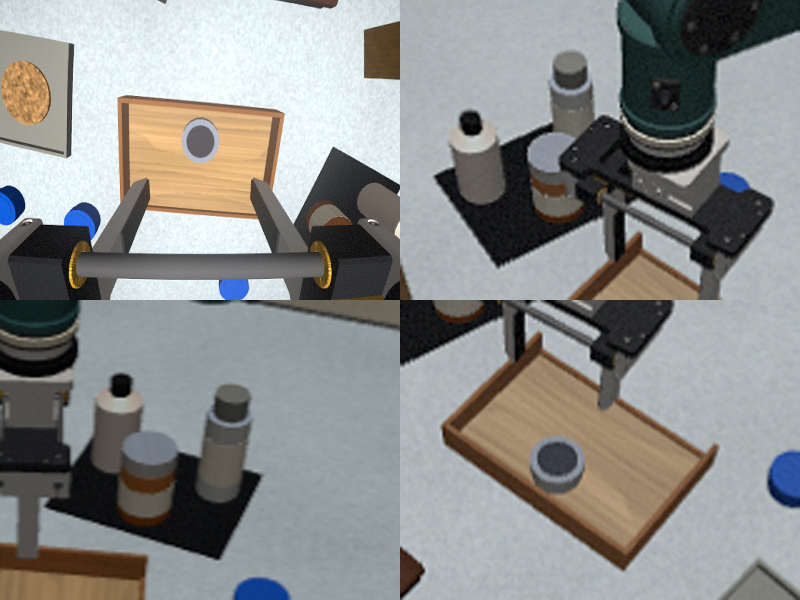

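All three stand upright on the mat (bottle, can and jar in the upper-right and lower-left panels). The tin is at wrist (322,187), within about 2 mm of the prediction. Descending on it.

>>> {"method": "carry_out", "body": {"motion": "0.005 0.008 0.06 0 0 0 1;0 0 0.12 0 0 0 1;0 0 0.14 0 0 0 1;0 0 0.14 0 0 0 1;0 0 0.14 0 0 0 1;0 0 0.1 0 0 0 1;0 0 0.06 0 0 0 1;0 0 0.04 0 0 0 1;0 0 0.02 0 0 0 1;0 0 0.01 0 0 0 1;0 0 0 0 0 0 1;0 0 0 0 0 0 1"}}

```text
time: 32.08
tool_pos: [0.5414, -0.0043, 0.0128]
ee_rot: [3.141, -0.001, 0.321]
wrist_force: [0.7, 0.0, -1.6]
width: 0.094
finger_force: 0.0
```

>>> {"method": "carry_out", "body": {"motion": "0 0 0.01 0 0 0 1;0 0 0 0 0 0 0;0 0 0 0 0 0 0;0 0 0 0 0 0 0;0 0 0 0 0 0 0;0 0 0 0 0 0 0;0 0 0 0 0 0 0;0 0 0 0 0 0 0"}}

```text
time: 33.08
tool_pos: [0.5409, -0.0043, 0.0103]
ee_rot: [3.142, -0.0, 0.321]
wrist_force: [-0.8, 0.5, 0.5]
width: 0.0592
finger_force: 30.0
```

```bash
python3 go.py; python3 cmd.py .5412,-.0047,.010 .5412,-.0047,.09 .507,.300,.09 .507,.300,.0135
```

```text
t 33.075 pos [ 0.5409 -0.0043  0.0103] rot [ 3.142 -0.     0.321] w 0.0592
[ 0.5412 -0.0047  0.09  ] [ 0.   0.  -0.4]
[0.507 0.3   0.09 ] [ 0.318 -1.5    0.   ]
[0.507  0.3    0.0135] [0.    0.    0.382]
```

>>> {"method": "carry_out", "body": {"motion": "0 0 -0.05 0 0 0 0;0 0 -0.1 0 0 0 0;0 0 -0.12 0 0 0 0;0 0 -0.13 0 0 0 0;0.02 -0.08 -0.1 0 0 0 0;0.03 -0.14 0 0 0 0 0;0.04 -0.18 0 0 0 0 0;0.04 -0.2 0 0 0 0 0;0.04 -0.2 0 0 0 0 0;0.04 -0.2 0 0 0 0 0;0.04 -0.18 0 0 0 0 0;0.03 -0.14 0 0 0 0 0"}}

```text
time: 34.58
tool_pos: [0.5105, 0.2655, 0.1109]
ee_rot: [3.142, -0.001, 0.322]
wrist_force: [-0.3, 0.0, -0.7]
width: 0.0593
finger_force: 30.0
```

>>> {"method": "carry_out", "body": {"motion": "0.02 -0.1 0 0 0 0 0;0.02 -0.08 0 0 0 0 0;0 0 0 0 0 0 0;0 0 0 0 0 0 0;0 0 0 0 0 0 0;0 0 0 0 0 0 0"}}

```text
time: 35.33
tool_pos: [0.5073, 0.3, 0.1103]
ee_rot: [3.141, -0.0, 0.32]
wrist_force: [0.5, -0.1, -0.3]
width: 0.0593
finger_force: 30.0
```

```bash
python3 go.py .507,.3005,.0135
python3 - <<'E'
from h import *
p=readout.get_obs()['tool_pos']
s=snap('wrist','w6.png')
im=s['pixels'];hsv=cv2.cvtColor(im,cv2.COLOR_RGB2HSV)
m=((hsv[...,1]>60)&(hsv[...,0]<25)&(im[...,0]>70)).astype(np.uint8)
k,l,st,ce=cv2.connectedComponentsWithStats(m)
for i in range(1,k):
    if st[i,4]>800:
        c=max(cv2.findContours((l==i).astype(np.uint8),0,1)[0],key=len).reshape(-1,2)
        w=at(s,c,.009)[:,:2]
        print(st[i],cv2.minEnclosingCircle(w.astype(np.float32)))
        # robust fit radius .045
        from scipy.optimize import least_squares
        print(least_squares(lambda q:np.hypot(*(w-q).T)-.045,[.507,.3],loss='soft_l1',f_scale=.001).x)
E
```

```text
t 35.325 pos [0.5073 0.3    0.1103] rot [ 3.141 -0.     0.32 ] w 0.0593
-> [0.507  0.3005 0.0135] total shares [-0.    -0.003  0.484]
[ 269  150  105   79 5579] ((0.508208155632019, 0.29944244027137756), 0.04512908682227135)
[0.50836435 0.29950124]
[  489   207   151   127 13525] ((0.5243687629699707, 0.03810606524348259), 0.10389360040426254)
[0.53190331 0.05088252]
```

View pics/w6.png

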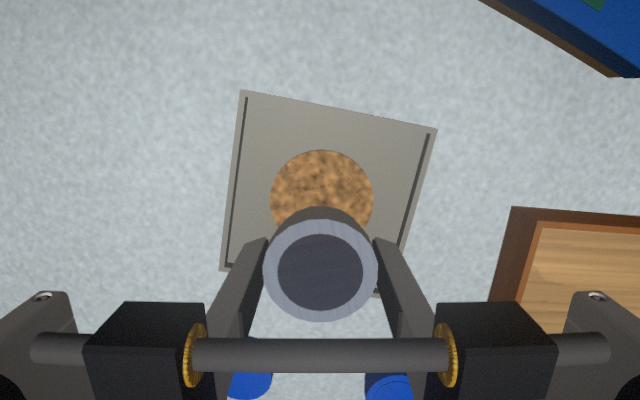

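The tin is held level with its centre at (321,271), and the cork is behind it at (321,195). The cork centre measures (0.508,0.300), right under the tool. Lowering.

>>> {"method": "carry_out", "body": {"motion": "0 0 0.05 0 0 0 0;0 0 0.1 0 0 0 0;0 0 0.12 0 0 0 0;0 0 0.1 0 0 0 0;0 0 0.06 0 0 0 0;0 0 0.03 0 0 0 0;0 0 0.01 0 0 0 0;0 0 0 0 0 0 0;0 0 0 0 0 0 0;0 0 0.005 0 0 0 0;0 0 0.005 0 0 0 0;0 0 0 0 0 0 0"}}

```text
time: 36.88
tool_pos: [0.507, 0.3005, 0.0141]
ee_rot: [3.141, 0.0, 0.321]
wrist_force: [0.5, 0.8, -0.6]
width: 0.0595
finger_force: 30.0
```

>>> {"method": "carry_out", "body": {"motion": "0 0 0.003 0 0 0 0;0 0 0.003 0 0 0 0;0 0 0 0 0 0 0;0 0 0 0 0 0 0;0 0 0 0 0 0 0"}}

```text
time: 37.5
tool_pos: [0.5072, 0.3006, 0.0133]
ee_rot: [3.142, -0.0, 0.321]
wrist_force: [-0.1, -0.3, 1.7]
width: 0.0594
finger_force: 30.0
```

```bash
python3 cmd.py .5072,.3006,.013 .5072,.3006,.181 .5484,-.349,.181 .5484,-.349,.0585
```

```text
[0.5072 0.3006 0.181 ] [ 0.    0.   -0.84]
[ 0.5484 -0.349   0.181 ] [-0.829  3.147  0.   ]
[ 0.5484 -0.349   0.0585] [0.    0.    0.612]
```

>>> {"method": "carry_out", "body": {"motion": "0 0 0 0 0 0 1;0 0 0 0 0 0 1;0 0 0 0 0 0 1;0 0 0 0 0 0 1;0 0 -0.05 0 0 0 1;0 0 -0.12 0 0 0 1;0 0 -0.17 0 0 0 1;0 0 -0.18 0 0 0 1;0 0 -0.18 0 0 0 1;0 0 -0.14 0 0 0 1;0 0 0 0 0 0 1"}}

```text
time: 38.88
tool_pos: [0.5087, 0.3014, 0.185]
ee_rot: [-3.141, -0.007, 0.321]
wrist_force: [-0.7, 0.1, 0.4]
width: 0.0937
finger_force: 0.0
```

Run:
```python
from h import *
for n,z in(('scene',1),('side',1)):
    s=snap(n,n[:2]+'7.png');print(n,proj(s,[(.5072,.3006,.037),(.5072,.3006,.009)]))
    p=proj(s,(.5072,.3006,.02))[0].astype(int)
    im=cv2.imread('pics/'+n[:2]+'7.png')[p[1]-35:p[1]+35,p[0]-45:p[0]+45]
    cv2.imwrite('pics/t_'+n+'.png',cv2.resize(im,None,fx=4.4,fy=4.4,interpolation=2)); print(p)
cv2.imwrite('pics/m7.png',cv2.convertScaleAbs(np.hstack([cv2.imread('pics/t_scene.png'),cv2.imread('pics/t_side.png')]),alpha=1.3))
```

```text
scene [[420.04408601 271.03118108]
 [417.64932692 275.07335734]]
[418 273]
side [[295.26226098 309.43771296]
 [295.70042361 316.56526573]]
[295 313]
```

View pics/m7.png

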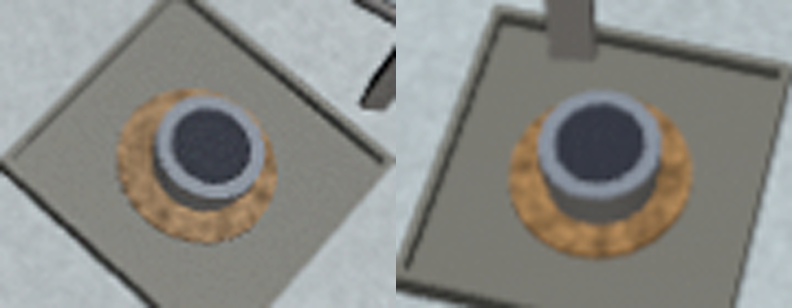

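The tin is central on the cork: in both views its top and the cork match the predicted centre within 1–2 px. Now the returns, bottle first.

>>> {"method": "carry_out", "body": {"motion": "-0.026 0.1 0 0 0 0 1;-0.053 0.2 0 0 0 0 1;-0.071 0.27 0 0 0 0 1;-0.071 0.27 0 0 0 0 1;-0.071 0.27 0 0 0 0 1;-0.071 0.27 0 0 0 0 1;-0.071 0.27 0 0 0 0 1;-0.071 0.27 0 0 0 0 1;-0.071 0.27 0 0 0 0 1;-0.071 0.27 0 0 0 0 1;-0.071 0.27 0 0 0 0 1;-0.053 0.2 0 0 0 0 1"}}

```text
time: 40.48
tool_pos: [0.5434, -0.3071, 0.179]
ee_rot: [-3.139, 0.003, 0.318]
wrist_force: [0.4, -0.2, -0.2]
width: 0.0941
finger_force: 0.0
```

>>> {"method": "carry_out", "body": {"motion": "-0.039 0.147 0 0 0 0 1;-0.019 0.07 0 0 0 0 1;0 0 0 0 0 0 1;0 0 0 0 0 0 1;0 0 0 0 0 0 1;0 0 0 0 0 0 1;0 0 0 0 0 0 1"}}

```text
time: 41.35
tool_pos: [0.5484, -0.3485, 0.1814]
ee_rot: [3.141, -0.0, 0.322]
wrist_force: [-1.2, -0.8, 0.1]
width: 0.094
finger_force: 0.0
```

```bash
python3 go.py .5484,-.349,.0585
```

```text
t 41.35 pos [ 0.5484 -0.3485  0.1814] rot [ 3.141 -0.     0.322] w 0.094
-> [ 0.5484 -0.349   0.0585] total shares [-0.001  0.002  0.614]
```

>>> {"method": "carry_out", "body": {"motion": "0 0.002 0.05 0 0 0 1;0 0 0.1 0 0 0 1;0 0 0.13 0 0 0 1;0 0 0.13 0 0 0 1;0 0 0.1 0 0 0 1;0 0 0.06 0 0 0 1;0 0 0.03 0 0 0 1;0 0 0.01 0 0 0 1;0 0 0 0 0 0 1;0 0 0 0 0 0 1;0 0 0 0 0 0 1"}}

```text
time: 42.72
tool_pos: [0.5486, -0.3496, 0.0597]
ee_rot: [3.141, -0.001, 0.321]
wrist_force: [0.7, -0.3, -0.5]
width: 0.0938
finger_force: 0.0
```

>>> {"method": "carry_out", "body": {"motion": "0 0 0 0 0 0 0;0 0 0 0 0 0 0;0 0 0 0 0 0 0;0 0 0 0 0 0 0;0 0 0 0 0 0 0;0 0 0 0 0 0 0;0 0 0 0 0 0 0"}}

```text
time: 43.6
tool_pos: [0.5483, -0.3494, 0.059]
ee_rot: [3.142, 0.0, 0.321]
wrist_force: [-0.0, 0.2, 0.2]
width: 0.0578
finger_force: 30.0
```

```bash
python3 go.py .5529,-.0710,.0605
```

```text
t 43.6 pos [ 0.5483 -0.3494  0.059 ] rot [3.142 0.    0.321] w 0.0578
-> [ 0.5529 -0.071   0.0605] total shares [ 0.461 -1.314 -0.007]
```

>>> {"method": "carry_out", "body": {"motion": "0 0 -0.05 0 0 0 0;0 0 -0.1 0 0 0 0;0 0 -0.12 0 0 0 0;0 0 -0.12 0 0 0 0;0 0 -0.12 0 0 0 0;0 0 -0.1 0 0 0 0;0.02 -0.06 -0.04 0 0 0 0;0.04 -0.12 0 0 0 0 0;0.05 -0.15 0 0 0 0 0;0.06 -0.16 0 0 0 0 0;0.06 -0.16 0 0 0 0 0;0.06 -0.16 0 0 0 0 0"}}

```text
time: 45.1
tool_pos: [0.5513, -0.1739, 0.1879]
ee_rot: [-3.139, 0.001, 0.322]
wrist_force: [0.2, 0.1, -2.2]
width: 0.0579
finger_force: 30.0
```

>>> {"method": "carry_out", "body": {"motion": "0.06 -0.16 0 0 0 0 0;0.05 -0.14 0 0 0 0 0;0.03 -0.1 0 0 0 0 0;0.02 -0.06 0 0 0 0 0;0.011 -0.044 0 0 0 0 0;0 0 0 0 0 0 0;0 0 0 0 0 0 0;0 0 0 0 0 0 0;0 0 0 0 0 0 0"}}

```text
time: 46.22
tool_pos: [0.553, -0.0714, 0.189]
ee_rot: [3.141, 0.0, 0.32]
wrist_force: [0.3, 0.4, -1.7]
width: 0.0577
finger_force: 30.0
```

```bash
python3 go.py .5529,-.0710,.0608
```

```text
t 46.225 pos [ 0.553  -0.0714  0.189 ] rot [3.141 0.    0.32 ] w 0.0577
-> [ 0.5529 -0.071   0.0608] total shares [ 0.    -0.002  0.641]
```

>>> {"method": "carry_out", "body": {"motion": "0 0 0.06 0 0 0 0;0 0 0.1 0 0 0 0;0 0 0.12 0 0 0 0;0 0 0.12 0 0 0 0;0 0 0.1 0 0 0 0;0 0 0.08 0 0 0 0;0 0 0.04 0 0 0 0;0 0 0.01 0 0 0 0;0 0 0 0 0 0 0;0 0 0.004 0 0 0 0;0 0 0.004 0 0 0 0;0 0 0 0 0 0 0"}}

```text
time: 47.72
tool_pos: [0.553, -0.0709, 0.0617]
ee_rot: [3.141, -0.0, 0.321]
wrist_force: [-0.3, -0.0, -1.7]
width: 0.0573
finger_force: 30.0
```

>>> {"method": "carry_out", "body": {"motion": "0 0 0.003 0 0 0 0;0 0 0 0 0 0 0;0 0 0 0 0 0 0;0 0 0 0 0 0 0"}}

```text
time: 48.22
tool_pos: [0.553, -0.0709, 0.061]
ee_rot: [3.141, -0.0, 0.321]
wrist_force: [0.4, 0.7, -1.2]
width: 0.0574
finger_force: 30.0
```

>>> {"method": "carry_out", "body": {"motion": "0 0 0.004 0 0 0 0;0 0 0 0 0 0 0;0 0 0 0 0 0 0;0 0 0 0 0 0 0"}}

```text
time: 48.72
tool_pos: [0.5532, -0.0709, 0.061]
ee_rot: [3.141, -0.001, 0.321]
wrist_force: [-2.8, 0.4, 6.2]
width: 0.0576
finger_force: 30.0
```

>>> {"method": "carry_out", "body": {"motion": "0 0 0 0 0 0 1;0 0 0 0 0 0 1;0 0 0 0 0 0 1;0 0 0 0 0 0 1;0 0 -0.05 0 0 0 1;0 0 -0.1 0 0 0 1;0 0 -0.14 0 0 0 1;0 0 -0.14 0 0 0 1;0 0 -0.14 0 0 0 1;0 0 0 0 0 0 1;0 0 0 0 0 0 1"}}

```text
time: 50.1
tool_pos: [0.5525, -0.0708, 0.1732]
ee_rot: [-3.141, 0.001, 0.321]
wrist_force: [-0.3, -0.2, -1.5]
width: 0.0945
finger_force: 0.0
```

```bash
python3 go.py; python3 cmd.py .553,-.071,.1743 .4876,-.268,.1743 .4876,-.268,.067
```

```text
t 50.1 pos [ 0.5525 -0.0708  0.1732] rot [-3.141e+00  1.000e-03  3.210e-01] w 0.0945
[ 0.4876 -0.268   0.1743] [-0.621  0.832  0.   ]
[ 0.4876 -0.268   0.067 ] [0.    0.    0.536]
```

>>> {"method": "carry_out", "body": {"motion": "-0.04 0.06 0 0 0 0 1;-0.1 0.12 0 0 0 0 1;-0.12 0.16 0 0 0 0 1;-0.12 0.16 0 0 0 0 1;-0.12 0.16 0 0 0 0 1;-0.08 0.11 0 0 0 0 1;-0.04 0.06 0 0 0 0 1;0 0 0 0 0 0 1;0 0 0 0 0 0 1;0 0 0 0 0 0 1;0 0 0 0 0 0 1;0 0 0 0 0 0 1"}}

```text
time: 51.6
tool_pos: [0.4878, -0.2671, 0.1742]
ee_rot: [3.141, -0.0, 0.322]
wrist_force: [0.5, -0.4, -0.0]
width: 0.0939
finger_force: 0.0
```

```bash
python3 go.py .4874,-.268,.067
```

```text
t 51.6 pos [ 0.4878 -0.2671  0.1742] rot [ 3.141 -0.     0.322] w 0.0939
-> [ 0.4874 -0.268   0.067 ] total shares [-0.003  0.004  0.536]
```

>>> {"method": "carry_out", "body": {"motion": "0 0.003 0.05 0 0 0 1;0 0 0.1 0 0 0 1;0 0 0.12 0 0 0 1;0 0 0.12 0 0 0 1;0 0 0.08 0 0 0 1;0 0 0.05 0 0 0 1;0 0 0.015 0 0 0 1;0 0 0 0 0 0 1;0 0 0 0 0 0 1;0 0 0 0 0 0 1"}}

```text
time: 52.85
tool_pos: [0.4882, -0.2683, 0.0678]
ee_rot: [3.14, -0.001, 0.321]
wrist_force: [-0.3, 0.6, 0.3]
width: 0.0942
finger_force: 0.0
```

>>> {"method": "carry_out", "body": {"motion": "0 0 0 0 0 0 0;0 0 0 0 0 0 0;0 0 0 0 0 0 0;0 0 0 0 0 0 0;0 0 0 0 0 0 0;0 0 0 0 0 0 0;0 0 0 0 0 0 0"}}

```text
time: 53.72
tool_pos: [0.4878, -0.2682, 0.0671]
ee_rot: [3.141, 0.0, 0.321]
wrist_force: [-0.3, -1.5, -0.6]
width: 0.0636
finger_force: 30.0
```

```bash
python3 go.py .4722,-.0188,.069
```

```text
t 53.725 pos [ 0.4878 -0.2682  0.0671] rot [3.141 0.    0.321] w 0.0636
-> [ 0.4722 -0.0188  0.069 ] total shares [ 0.319 -1.208 -0.01 ]
```

>>> {"method": "carry_out", "body": {"motion": "0 0 -0.05 0 0 0 0;0 0 -0.1 0 0 0 0;0 0 -0.12 0 0 0 0;0 0 -0.12 0 0 0 0;0 0 -0.12 0 0 0 0;0 0 -0.1 0 0 0 0;0.02 -0.06 -0.04 0 0 0 0;0.03 -0.12 0 0 0 0 0;0.04 -0.15 0 0 0 0 0;0.04 -0.16 0 0 0 0 0;0.04 -0.16 0 0 0 0 0;0.04 -0.16 0 0 0 0 0"}}

```text
time: 55.22
tool_pos: [0.4751, -0.098, 0.1956]
ee_rot: [-3.139, 0.002, 0.322]
wrist_force: [-0.2, -0.5, -2.7]
width: 0.0638
finger_force: 30.0
```

>>> {"method": "carry_out", "body": {"motion": "0.04 -0.15 0 0 0 0 0;0.04 -0.12 0 0 0 0 0;0.02 -0.08 0 0 0 0 0;0.009 -0.048 0 0 0 0 0;0 0 0 0 0 0 0;0 0 0 0 0 0 0;0 0 0 0 0 0 0;0 0 0 0 0 0 0"}}

```text
time: 56.22
tool_pos: [0.4722, -0.0192, 0.197]
ee_rot: [3.141, 0.0, 0.32]
wrist_force: [-0.4, -0.6, -1.6]
width: 0.0634
finger_force: 30.0
```

```bash
python3 go.py .4722,-.0185,.069
```

```text
t 56.225 pos [ 0.4722 -0.0192  0.197 ] rot [3.141 0.    0.32 ] w 0.0634
-> [ 0.4722 -0.0185  0.069 ] total shares [ 0.001 -0.004  0.64 ]
```

>>> {"method": "carry_out", "body": {"motion": "0 0 0.06 0 0 0 0;0 0 0.1 0 0 0 0;0 0 0.12 0 0 0 0;0 0 0.12 0 0 0 0;0 0 0.1 0 0 0 0;0 0 0.08 0 0 0 0;0 0 0.04 0 0 0 0;0 0 0.01 0 0 0 0;0 0 0 0 0 0 0;0 0 0.004 0 0 0 0;0 0 0.004 0 0 0 0;0 0 0 0 0 0 0"}}

```text
time: 57.72
tool_pos: [0.4722, -0.0187, 0.0696]
ee_rot: [3.141, -0.0, 0.321]
wrist_force: [0.5, 0.3, -3.0]
width: 0.0636
finger_force: 30.0
```

>>> {"method": "carry_out", "body": {"motion": "0 0 0.003 0 0 0 0;0 0 0 0 0 0 0;0 0 0 0 0 0 0;0 0 0 0 0 0 0"}}

```text
time: 58.22
tool_pos: [0.4723, -0.0187, 0.0691]
ee_rot: [3.141, -0.0, 0.321]
wrist_force: [-0.1, -0.0, -1.0]
width: 0.0637
finger_force: 30.0
```

>>> {"method": "carry_out", "body": {"motion": "0 0 0.002 0 0 0 0;0 0 0 0 0 0 0;0 0 0 0 0 0 0;0 0 0 0 0 0 0"}}

```text
time: 58.72
tool_pos: [0.4724, -0.0187, 0.069]
ee_rot: [3.141, -0.001, 0.321]
wrist_force: [-0.9, -0.7, 4.9]
width: 0.0636
finger_force: 30.0
```

>>> {"method": "carry_out", "body": {"motion": "0 0 0 0 0 0 1;0 0 0 0 0 0 1;0 0 0 0 0 0 1;0 0 0 0 0 0 1;0 0 -0.05 0 0 0 1;0 0 -0.1 0 0 0 1;0 0 -0.14 0 0 0 1;0 0 -0.14 0 0 0 1;0 0 -0.14 0 0 0 1;0 0 0 0 0 0 1;0 0 0 0 0 0 1"}}

```text
time: 60.1
tool_pos: [0.4717, -0.0186, 0.1817]
ee_rot: [-3.141, 0.001, 0.321]
wrist_force: [0.3, 0.0, -1.0]
width: 0.0938
finger_force: 0.0
```

```bash
python3 go.py; python3 cmd.py .4723,-.0185,.1825 .4138,-.338,.1825 .4138,-.338,.066
```

```text
t 60.1 pos [ 0.4717 -0.0186  0.1817] rot [-3.141e+00  1.000e-03  3.210e-01] w 0.0938
[ 0.4138 -0.338   0.1825] [-0.782  1.424  0.   ]
[ 0.4138 -0.338   0.066 ] [0.    0.    0.582]
```

>>> {"method": "carry_out", "body": {"motion": "-0.04 0.08 0 0 0 0 1;-0.08 0.14 0 0 0 0 1;-0.12 0.22 0 0 0 0 1;-0.14 0.25 0 0 0 0 1;-0.14 0.25 0 0 0 0 1;-0.12 0.22 0 0 0 0 1;-0.08 0.15 0 0 0 0 1;-0.06 0.11 0 0 0 0 1;0 0 0 0 0 0 1;0 0 0 0 0 0 1;0 0 0 0 0 0 1;0 0 0 0 0 0 1"}}

```text
time: 61.6
tool_pos: [0.414, -0.3366, 0.1826]
ee_rot: [3.141, -0.0, 0.322]
wrist_force: [0.2, 0.0, 1.1]
width: 0.0939
finger_force: 0.0
```

```bash
python3 go.py .4138,-.338,.066
```

```text
t 61.6 pos [ 0.414  -0.3366  0.1826] rot [ 3.141 -0.     0.322] w 0.0939
-> [ 0.4138 -0.338   0.066 ] total shares [-0.003  0.006  0.583]
```

>>> {"method": "carry_out", "body": {"motion": "0 0.003 0.05 0 0 0 1;0 0 0.1 0 0 0 1;0 0 0.13 0 0 0 1;0 0 0.13 0 0 0 1;0 0 0.1 0 0 0 1;0 0 0.05 0 0 0 1;0 0 0.02 0 0 0 1;0 0 0 0 0 0 1;0 0 0 0 0 0 1;0 0 0 0 0 0 1"}}

```text
time: 62.85
tool_pos: [0.4142, -0.3383, 0.0673]
ee_rot: [3.14, -0.001, 0.321]
wrist_force: [-0.8, -0.1, -1.1]
width: 0.094
finger_force: 0.0
```

>>> {"method": "carry_out", "body": {"motion": "0 0 0 0 0 0 0;0 0 0 0 0 0 0;0 0 0 0 0 0 0;0 0 0 0 0 0 0;0 0 0 0 0 0 0;0 0 0 0 0 0 0;0 0 0 0 0 0 0;0 0 0 0 0 0 0"}}

```text
time: 63.85
tool_pos: [0.4139, -0.338, 0.0665]
ee_rot: [3.141, 0.0, 0.321]
wrist_force: [-0.3, 0.4, -1.4]
width: 0.0518
finger_force: 30.0
```

```bash
python3 go.py .5157,.065,.068
```

```text
t 63.85 pos [ 0.4139 -0.338   0.0665] rot [3.141 0.    0.321] w 0.0518
-> [0.5157 0.065  0.068 ] total shares [ 1.119 -1.752 -0.008]
```

>>> {"method": "carry_out", "body": {"motion": "0 0 -0.05 0 0 0 0;0 0 -0.1 0 0 0 0;0 0 -0.12 0 0 0 0;0 0 -0.12 0 0 0 0;0 0 -0.12 0 0 0 0;0 0 -0.12 0 0 0 0;0 0 -0.12 0 0 0 0;0.04 -0.06 0 0 0 0 0;0.08 -0.12 0 0 0 0 0;0.1 -0.16 0 0 0 0 0;0.1 -0.16 0 0 0 0 0;0.1 -0.16 0 0 0 0 0"}}

```text
time: 65.35
tool_pos: [0.4515, -0.1837, 0.215]
ee_rot: [-3.139, 0.001, 0.321]
wrist_force: [0.5, 0.0, -1.2]
width: 0.0522
finger_force: 30.0
```

>>> {"method": "carry_out", "body": {"motion": "0.1 -0.16 0 0 0 0 0;0.1 -0.16 0 0 0 0 0;0.1 -0.16 0 0 0 0 0;0.1 -0.16 0 0 0 0 0;0.1 -0.15 0 0 0 0 0;0.1 -0.15 0 0 0 0 0;0.06 -0.1 0 0 0 0 0;0.039 -0.052 0 0 0 0 0;0 0 0 0 0 0 0;0 0 0 0 0 0 0;0 0 0 0 0 0 0;0 0 0 0 0 0 0"}}

```text
time: 66.85
tool_pos: [0.5157, 0.0645, 0.2166]
ee_rot: [3.141, -0.0, 0.32]
wrist_force: [0.6, -0.1, -2.1]
width: 0.0517
finger_force: 30.0
```

```bash
python3 go.py .5157,.065,.0683
```

```text
t 66.85 pos [0.5157 0.0645 0.2166] rot [ 3.141 -0.     0.32 ] w 0.0517
-> [0.5157 0.065  0.0683] total shares [ 0.001 -0.003  0.741]
```

>>> {"method": "carry_out", "body": {"motion": "0 0 0.06 0 0 0 0;0 0 0.12 0 0 0 0;0 0 0.14 0 0 0 0;0 0 0.14 0 0 0 0;0 0 0.12 0 0 0 0;0 0 0.08 0 0 0 0;0 0 0.05 0 0 0 0;0 0 0.02 0 0 0 0;0 0 0 0 0 0 0;0 0 0.004 0 0 0 0;0 0 0.004 0 0 0 0;0 0 0 0 0 0 0"}}

```text
time: 68.35
tool_pos: [0.5159, 0.0651, 0.0691]
ee_rot: [3.141, -0.0, 0.321]
wrist_force: [0.9, -1.2, -2.1]
width: 0.0519
finger_force: 30.0
```

>>> {"method": "carry_out", "body": {"motion": "0 0 0.003 0 0 0 0;0 0 0 0 0 0 0;0 0 0 0 0 0 0;0 0 0 0 0 0 0"}}

```text
time: 68.85
tool_pos: [0.5159, 0.0651, 0.0684]
ee_rot: [3.141, -0.0, 0.321]
wrist_force: [-0.1, -0.3, -0.7]
width: 0.0514
finger_force: 30.0
```

Close to contact. I'll go 0.4 mm lower, release and retreat up and away.

>>> {"method": "carry_out", "body": {"motion": "0 0 0.003 0 0 0 0;0 0 0 0 0 0 0;0 0 0 0 0 0 0;0 0 0 0 0 0 0"}}

```text
time: 69.35
tool_pos: [0.516, 0.0652, 0.0684]
ee_rot: [3.141, -0.001, 0.321]
wrist_force: [-2.2, 0.5, 4.5]
width: 0.0521
finger_force: 30.0
```

>>> {"method": "carry_out", "body": {"motion": "0 0 0 0 0 0 1;0 0 0 0 0 0 1;0 0 0 0 0 0 1;0 0 0 0 0 0 1;0 0 -0.05 0 0 0 1;0 0 -0.1 0 0 0 1;0 0 -0.14 0 0 0 1;0 0 -0.14 0 0 0 1;0 0 -0.14 0 0 0 1;0 0 -0.14 0 0 0 1;0 0 0 0 0 0 1"}}

```text
time: 70.72
tool_pos: [0.5174, 0.0652, 0.2131]
ee_rot: [3.139, -0.007, 0.321]
wrist_force: [0.5, -0.6, 0.3]
width: 0.094
finger_force: 0.0
```

>>> {"method": "carry_out", "body": {"motion": "-0.1 0.14 -0.04 0 0 0 1;-0.15 0.2 0 0 0 0 1;-0.15 0.22 0 0 0 0 1;-0.15 0.22 0 0 0 0 1;-0.15 0.22 0 0 0 0 1;-0.15 0.22 0 0 0 0 1;-0.15 0.22 0 0 0 0 1;-0.15 0.22 0 0 0 0 1;-0.1 0.15 0 0 0 0 1;-0.05 0.1 0 0 0 0 1;0 0 0 0 0 0 1"}}

```text
time: 72.1
tool_pos: [0.3892, -0.3797, 0.2164]
ee_rot: [-3.139, 0.0, 0.319]
wrist_force: [0.3, 0.4, -0.1]
width: 0.0943
finger_force: 0.0
```

Run:
```python
from h import *
s=snap('scene','s9.png');d=snap('side','d9.png')
for n in('s','d'):
    a=cv2.imread(f"pics/{'scene' if n=='s' else 'side'}0.png");b=cv2.imread(f'pics/{n}9.png')
    x,y=(275,135) if n=='s' else (285,155)
    z=lambda i:cv2.convertScaleAbs(cv2.resize(i[y:y+110,x:x+130],(390,300),interpolation=2),alpha=1.4)
    r=np.hstack([z(a),z(b)]); R=r if n=='s' else np.vstack([R,r])
    # image shift per object window between start and end
    import itertools
    W={'s':{'bottle':(304,155,22,37),'jar':(338,154,24,20),'can':(346,177,22,42)},'d':{'bottle':(324,163,22,25),'can':(318,194,24,50),'jar':(345,187,28,45)}}[n]
    for k,(u,v,w,h) in W.items():
        t=a[v:v+h,u:u+w];q=b[v-6:v+h+6,u-6:u+w+6]
        m=cv2.matchTemplate(cv2.resize(q,None,fx=4,fy=4,interpolation=2),cv2.resize(t,None,fx=4,fy=4,interpolation=2),5)
        l=cv2.minMaxLoc(m);print(n,k,'shift px',(l[3][0]-24)/4,(l[3][1]-24)/4,round(l[1],3))
cv2.imwrite('pics/m9.png',R)
print(readout.get_obs()['time'],readout.get_obs()['tool_pos'])
```

```text
s bottle shift px 0.25 0.25 0.987
s jar shift px 0.0 0.0 0.984
s can shift px 0.25 0.25 0.967
d bottle shift px -0.25 0.25 0.993
d can shift px 0.0 0.25 0.98
d jar shift px 0.0 0.0 0.994
72.2 [ 0.38986438 -0.37830056  0.21725593]
```

View pics/m9.png

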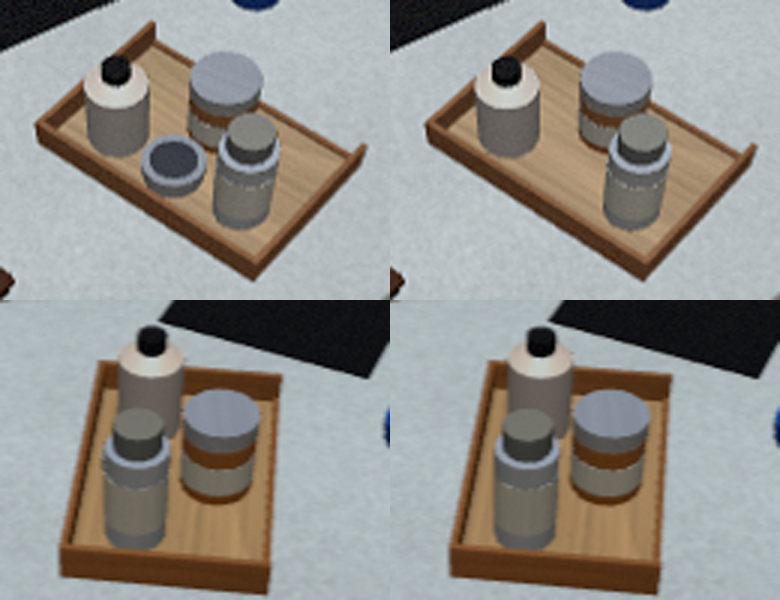

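Before (left) and after (right) match to within 0.25 px, all three stand upright, and the tin is gone from the organiser. Handing in.

```bash
python3 -c "
from h import *
print(robot.close_job())"
```

```text
the job is handed in; nothing more can be done
None
```

I handed the job in at about 72 s: the tin sits flat and central on the cork pad, and the can, bottle and jar stand upright back in the organiser, within about 0.25 px of their starting spots in both fixed cameras; no verdict was returned.

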